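# Change over the pieces on a marbling bench

### The job

Move the marbled pieces on to their next stations: the round column comes off the turntable and goes on the wire rack, the square plinth goes from the rack to the felt pad, and the jar goes from the felt pad onto the turntable and gets its lid, which lies on the bench. Stand each piece upright in the middle of its place, setting it down rather than dropping it; each place takes one piece, and the empty white board is free for parking one meanwhile. Leave the tin and the roll of tape where they are and knock nothing over.

Things in the scene. Friction and masses are not known exactly. Their poses are not given: they have to be found in the camera images.
- column: Turned round column of marbled wood, 124 mm tall, about 0.3 kg: foot 62 mm diameter (lowest 14 mm, then a 52 mm step to 21 mm), shaft 37 mm diameter, and at the top a plain round capital of 48 mm diameter from 90 to 124 mm. Origin at the centre of its underside, z up. It starts on the turntable, within 12 mm of its middle; it belongs on the wire rack.
- plinth: Square plinth of marbled wood, 52 mm tall, about 0.24 kg: foot 76 x 76 x 12 mm, a 62 mm step to 16 mm, and above it a plain block 54 x 54 mm from 16 to 52 mm. Origin at the centre of its underside, z up, x and y square to its sides. It starts on the wire rack, within 12 mm of its middle; it belongs on the felt pad.
- jar: Open straight-sided round jar of marbled wood, 78 mm tall, about 0.22 kg, outside diameter 60 mm, wall 6 mm (mouth 48 mm across). Origin at the centre of its underside, z up. It starts open on the felt pad, within 12 mm of its middle; it belongs on the turntable, with the lid on.
- lid: The jar's lid, knob up on the bench, 42 mm tall, 0.07 kg. From below: tapered plug 6 mm deep (32 mm diameter at its end, 39 at its root) that drops loosely into the jar's mouth; disc 66 mm diameter, 6 to 14 mm up; neck; round knob 22 mm diameter, 18 to 42 mm up. Origin: centre of the plug's underside, z up. Seated, the disc rests on the rim, so the origin is 72 mm above the jar's.
- wheel: Turntable (decorator's banding wheel) of metal, fixed to the bench: round flat top of 150 mm diameter, 50 mm above the bench, on a dark pedestal. The top turns freely, with a little friction, about its middle. Origin at the bench, under the middle.
- rack: Wire rack, fixed: 120 mm (its x) by 170 mm (its y), wires running along x; things stand on it 24 mm above the bench. Origin at the bench, under the middle.
- felt: Felt pad: grey felt on plywood, fixed, 120 mm (its x) by 160 mm (its y), top 20 mm above the bench. Origin at the bench, under the middle.
- board: Empty white primed board, fixed, 125 mm (its x) by 165 mm (its y), top 10 mm above the bench. Nothing stands on it; a free spot for parking a piece. Origin at the bench, under the middle.
- tin: Closed round metal tin with a paper label, 76 mm diameter, 78 mm tall, 0.45 kg, loose on the bench; not to be moved. Origin: centre of its underside. All unlisted things keep clear: low ones (under 35 mm) close to the robot (within 0.34 m ahead), taller ones at the sides (beyond 0.43 m left and right), and a flat panel beyond 0.77 m ahead.
- tape: Roll of yellow masking tape lying flat and loose, 96 mm outside and 76 mm inside diameter, 36 mm high; not to be moved. Origin at the centre of its underside.

How it is judged:
By the outcome, as a careful person would: the job done as asked, in the order asked, and still so for the second after the job is handed in, with the robot touching nothing.
It also fails if it takes over 125 s, if anything falls off the work surface, if the arm or the gripper's body presses on something with over 40 N, if the wrist force passes 120 N, or if a joint passes its speed limit or range.

### The arm

A 6-joint arm with a two-finger parallel gripper is mounted at the origin on the work surface. World frame = base frame: x ahead of the robot, y to its left, z up, the work surface at z = 0. Lengths are in mm, angles in degrees, forces in N, time in s.
With the tool pointing down it reaches from about 350 to 850 mm from the base axis. Payload 8.1 kg.
Tool frame: the origin (TCP) lies midway between the tips of the shut fingers; the grasp point (between the pads) lies 19 mm behind it; z points along the fingers, y is the line along which they close (so a half turn about z gives the same grasp; the last joint's range is limited). The gripper opens to 85 mm and grips with 20 to 120 N. Pads are 22 mm wide; open, the fingers measure 114 mm over their backs; the gripper's body (76 mm by 85 mm) begins 54 mm behind the grasp point. The pads swing forward as they close: fully open they stand 13 mm farther back than shut.
Start: joints at [62.487, 7.471, 85.268, -0, 87.261, -4.893], TCP at [230.754, 553.857, 231.292] pointing down, gripper open.
Joint ranges: [-169.43, 169.43], [-51.17, 129.36], [1.28, 143.12], [-76.62, 256.62], [0, 156.53], [-152.29, 152.29]. Speed limits (degrees/s): [136.94, 136.94, 159.86, 180, 180, 180].

### API

Orientations are given as [roll, pitch, yaw] about the fixed x, y, z axes, in that order (R = Rz(yaw) Ry(pitch) Rx(roll)).
In Python, from bench import sense, snapshot, order, finder gives the robot as it stands.
- The arm moves only by the tool send_rows, never from a script. Its argument "steps" is a list of rows, each a list of 2 entries, a list of its own where there are three numbers: the shift along the world's x, y, z in units of 30 mm (1.0 is 30 mm), then the turn, a rotation vector about the world's x, y, z in rad. In form: [[[dx, dy, dz], [wx, wy, wz]], ...]. A call has 1 to 10 rows; each row is the pose to reach, as a shift and turn from the pose commanded when the call began; what a row does not reach only later rows make up. A row lasts 1/8 s, in which the tool goes at most 62.5 mm and 10.7 degrees, less where a joint would pass 70% of its speed; a pose out of reach is approached as far as the arm can. A call with a gripper value outside its range is refused whole. "fingers" is the closure, from 0 (fully open) to 1 (shut), set as the call begins (left out, the last holds). The fingers move at their own pace and stop on an object; "squeeze" is the grip in N (left out, the last holds). Time passes only in rows, so rows that repeat a pose let the fingers close. It gives the time, the measured TCP pose, the force, the opening and the grip force at its end, in the units of the state.
- sense(): the state, without advancing time (a new reading comes with each control period).
- snapshot(name): name is "side" or "top"; returns a dict with "img" (400x640x3 uint8, red, green, blue), "K" (3x3 intrinsics, pixels), "k1" (the pictures are not rectified: a ray, as slopes to the right and down, at radius r is drawn at 1 + k1 r^2 times it, then the intrinsics apply), "pose" (4x4, takes a point from camera to world coordinates). Camera axes: x right, y up, looking along -z (the intrinsics and any distortion apply to the point x, -y, -z); pixel columns grow to the right and rows downward; lengths in mm; the calibration is good to about 2 mm. A picture is of the moment at which its call begins. There is no depth.
- order.hand_in(): hands the job in; it is judged then, once.
Trained networks look in the newest picture that a camera, given by its name, has taken for a name from the list of things; names that differ only in an ending like _2 or _b are one class to them, and where a whole thing is asked for, a point or a joint stands for the part that bears it (a point fixed in the world has none). Each returns a list of dicts, best first, with "confidence" (0 to 1); they miss things now and then, are a little off and sometimes report something else, mostly with a low value. They report only what shows in the picture. A call takes as long as a camera call.
- finder.find_in(label, camera): "box" ([left, top, width, height] as shares, 0 to 1, of the picture: columns of its width, rows of its height, round what is visible of it).
- finder.trace(label, camera): "mask" (400x640 bool, what is visible of it) and "box" ([left, top, width, height] as shares, 0 to 1, of the picture: columns of its width, rows of its height, round what is visible of it).
- finder.pinpoint(label, camera): "at" ([column, row] as shares, 0 to 1, of the picture: columns of its width, rows of its height: a listed point, or the origin of a listed thing).
The state is a dict: "time": time; "joint_pos": joint angles; "qd": joint speeds; "joint_efforts": joint torques, N m; "tool_pos": TCP position; "tcp_rot": TCP orientation; "ft_force": force on the tool from outside, world axes, zero at the start; "wrist_torque": the same for the moment, N m; "finger_gap": finger opening in mm; "grip_force": force on a finger pad.
Only numpy, scipy, OpenCV 4.12 (cv2) and the standard library are available. Lean on these libraries where they do the work, as an engineer would, in place of code of your own. Each camera call takes 0.05 s, during which the arm holds its last target. There are 200 camera calls.

## Working session

There is one attempt and no reset: what is moved stays moved. The work goes in short steps, Python scripts to look and compute and a tool call to move; the robot and the scene stay as the last step left them, time stands still between calls to the robot, and variables do not carry over. Pictures are saved under pics/ and viewed, at most 14 in all, crops included, and the job is handed in when it is done.

Besides the shell and the picture viewer there is one more tool, called after "Call:" by a JSON object that holds its "method" and its "body", one argument or row to a line. send_rows: Moves the arm, as the interface text tells. Its arguments: {"type":"object","properties":{"steps":{"type":"array"},"fingers":{"type":"number"},"squeeze":{"type":"number"}},"required":["steps"]}

```bash
mkdir -p pics
cat > h.py <<'E'
import numpy as np, cv2
from bench import sense, snapshot, order, finder
def ray(s,px):
    K=s["K"];d=np.array([(px[0]-K[0,2])/K[0,0],(px[1]-K[1,2])/K[1,1]]);u=d.copy()
    for _ in range(30): u=d/(1+s["k1"]*(u@u))
    P=np.array(s["pose"]);return P[:3,3],P[:3,:3]@np.array([u[0],-u[1],-1.])
def at_z(s,px,z):
    o,d=ray(s,px);return o+d*(z-o[2])/d[2]
def proj(s,p):
    P=np.array(s["pose"]);c=P[:3,:3].T@(np.array(p)-P[:3,3]);u=np.array([c[0],-c[1]])/-c[2]
    u=u*(1+s["k1"]*(u@u));K=s["K"];return np.array([K[0,0]*u[0]+K[0,2],K[1,1]*u[1]+K[1,2]])
def save(s,n): cv2.imwrite("pics/"+n+".png",s["img"][:,:,::-1])
E
python3 - <<'E'
from h import *
S={c:snapshot(c) for c in("side","top")}
for c in S: save(S[c],c+"0"); print(c,np.round(S[c]["pose"],2).tolist(),np.round(S[c]["K"],1).tolist(),S[c]["k1"])
zs=dict(column=50,plinth=24,jar=20,lid=0,wheel=0,rack=0,felt=0,board=0,tin=0,tape=0)
for n,z in zs.items():
  for c in S:
    r=finder.pinpoint(n,c)[:2]
    for q in r:
      px=np.array(q["at"])*[640,400]; print(n,c,round(q["confidence"],2),px.round(1),at_z(S[c],px,z).round(0)[:2])
st=sense();print(st["time"],st["tool_pos"],st["tcp_rot"])
E
```

```text
side [[0.69, 0.51, -0.51, 43.93], [-0.72, 0.47, -0.51, -495.55], [-0.02, 0.72, 0.69, 774.72], [0.0, 0.0, 0.0, 1.0]] [[452.9, 0.0, 325.2], [0.0, 452.9, 197.1], [0.0, 0.0, 1.0]] -0.1300460482914031
top [[0.01, 0.99, -0.14, 408.13], [-1.0, 0.0, -0.04, -14.39], [-0.03, 0.14, 0.99, 1072.54], [0.0, 0.0, 0.0, 1.0]] [[377.9, 0.0, 326.2], [0.0, 377.9, 194.8], [0.0, 0.0, 1.0]] -0.028247807165059008
column side 0.64 [343.2 264.4] [ 464. -128.]
column top 0.97 [384.7 226.5] [ 464. -136.]
column top 0.17 [211.1 232.8] [444. 336.]
plinth top 0.79 [458.7 232.6] [ 450. -342.]
jar side 0.73 [339.6 280.7] [ 446. -135.]
jar side 0.71 [432.5 339.1] [ 465. -349.]
jar top 0.78 [426.6 168.6] [ 630. -260.]
lid side 0.86 [264.  223.5] [456. 113.]
lid top 0.91 [294.2 231.9] [450. 114.]
wheel side 0.75 [339.  281.1] [ 455. -125.]
wheel top 0.59 [380.3 232.7] [ 450. -130.]
rack side 0.73 [428.5 346.7] [ 458. -349.]
rack side 0.41 [263.4 222.3] [457. 117.]
rack top 0.86 [457.2 225.6] [ 471. -346.]
rack top 0.57 [330.7 168.1] [635.  11.]
felt side 0.63 [438.4 263.8] [ 633. -252.]
felt top 0.92 [423.5 169.5] [ 631. -255.]
felt top 0.25 [424.2 166.8] [ 639. -258.]
board side 0.73 [282.1 158. ] [649. 262.]
board top 0.57 [243.7 164.6] [645. 266.]
tin side 0.83 [200.2 180.4] [441. 352.]
tin top 0.97 [208.  232.2] [447. 362.]
tape side 0.96 [349.9 208.1] [630.  -1.]
tape side 0.23 [442.3 255.6] [ 658. -246.]
tape top 0.76 [330.5 169.9] [630.  12.]
1.1 [230.735545   553.85879772 231.29660921] [-1.79998831e+02 -1.26432048e-03  1.57382183e+02]
```

View pics/side0.png

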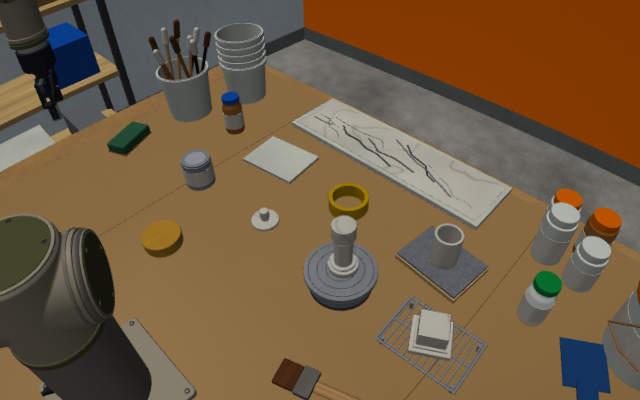

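View pics/top0.png

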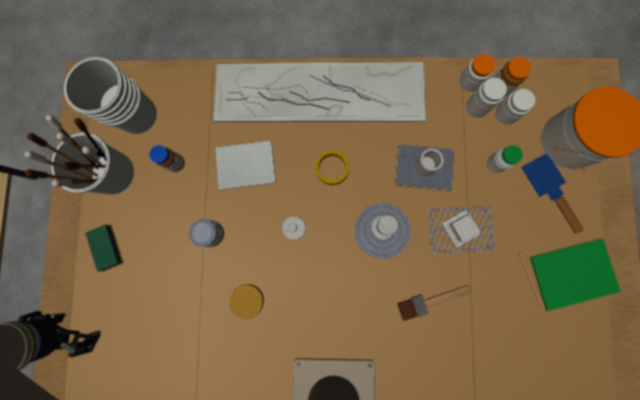

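The side view shows the column at about (343,260), the jar at (447,245), the plinth at (433,332) and the lid at (265,217). The board is at (281,158), the tape at (349,202) and the tin at (198,170). The top view agrees. Next I'll refine the poses by fitting known silhouettes to the traced masks.

```bash
cat >> h.py <<'E'
from scipy.optimize import minimize
def disc(r,z0,z1):
    a=np.linspace(0,2*np.pi,40)[:-1];return [np.array([[r*np.cos(t),r*np.sin(t),z] for t in a for z in(z0,z1)])]
def box(a,b,z0,z1): return [np.array([[x,y,z] for x in(-a/2,a/2) for y in(-b/2,b/2) for z in(z0,z1)])]
SH=dict(column=disc(31,0,14)+disc(26,14,21)+disc(18.5,21,90)+disc(24,90,124),
 plinth=box(76,76,0,12)+box(62,62,12,16)+box(54,54,16,52), jar=disc(30,0,78),
 lid=disc(18,0,6)+disc(33,6,14)+disc(6,14,18)+disc(11,18,42), wheel=disc(75,44,50), rack=box(120,170,18,24),
 felt=box(120,160,0,20), board=box(125,165,0,10), tin=disc(38,0,78), tape=disc(48,0,36))
def sil(s,n,x,y,z,yaw,shift=16):
    c,q=np.cos(yaw),np.sin(yaw);m=np.zeros((400,640),np.uint8)
    for P in SH[n]:
        W=P@np.array([[c,q,0],[-q,c,0],[0,0,1]])+[x,y,z]
        h=cv2.convexHull(np.array([proj(s,w) for w in W],np.float32))
        cv2.fillConvexPoly(m,np.round(h*16).astype(np.int32),255,cv2.LINE_AA,4)
    return m/255.
def fit(n,S,M,x,y,z,yaw=0,ign={},useyaw=False):
    def cost(p):
        t=0
        for c in M:
            a=sil(S[c],n,p[0],p[1],z,p[2]/20 if useyaw else yaw);b=M[c].astype(float);w=~ign[c] if c in ign else 1
            t+=1-(np.minimum(a,b)*w).sum()/(np.maximum(a,b)*w).sum()
        return t/len(M)
    best=None
    for y0 in ([yaw,yaw+.4,yaw+.8,yaw+1.2] if useyaw else [yaw]):
        p0=[x,y]+([y0*20] if useyaw else [])
        X=np.array([p0]+[np.array(p0)+8*np.eye(len(p0))[i] for i in range(len(p0))])
        r=minimize(cost,p0,method="Nelder-Mead",options=dict(initial_simplex=X,xatol=.2,fatol=1e-4,maxiter=90))
        if best is None or r.fun<best.fun: best=r
    return best
def masks(n,S,x,y,z):
    M={}
    for c in S:
        pr=proj(S[c],[x,y,z]);ok=[]
        for q in finder.trace(n,c):
            v,u=np.nonzero(q["mask"]);
            if len(u) and np.hypot(u.mean()-pr[0],v.mean()-pr[1])<45: ok.append(q)
        if ok: M[c]=max(ok,key=lambda q:q["confidence"])["mask"]
    return M
E
cat > fitall.py <<'E'
from h import *
S={c:snapshot(c) for c in("side","top")}
G=dict(column=(460,-132,50),plinth=(455,-342,24),jar=(633,-258,20),lid=(453,114,0),wheel=(452,-128,0),rack=(465,-347,0),felt=(632,-254,0),board=(647,264,0),tin=(443,357,0),tape=(630,5,0))
A={n:masks(n,S,*g) for n,g in G.items()}
on=dict(wheel="column",rack="plinth",felt="jar")
for n,g in G.items():
    ig={c:cv2.dilate(A[on[n]][c].astype(np.uint8),np.ones((3,3)))>0 for c in A[on[n]]} if n in on else {}
    if not A[n]: print(n,"none");continue
    for cs in [list(A[n])]+([[c] for c in A[n]] if len(A[n])>1 else []):
        r=fit(n,S,{c:A[n][c] for c in cs},*g,ign=ig,useyaw=n in("plinth","rack","felt","board") and True)
        p=r.x;print(n,cs,p[:2].round(1),"yaw",(np.degrees(p[2]/20)).round(1) if len(p)>2 else "-","cost",round(r.fun,3))
E
time python3 fitall.py
```

```text
column ['side'] [ 461.5 -130.3] yaw - cost 0.094
plinth ['side', 'top'] [ 461.4 -345.2] yaw 29.7 cost 0.107
plinth ['side'] [ 461.  -345.2] yaw 118.3 cost 0.077
plinth ['top'] [ 462.8 -344.4] yaw 34.1 cost 0.131
jar ['side', 'top'] [ 639.8 -256.1] yaw - cost 0.113
jar ['side'] [ 637.6 -257. ] yaw - cost 0.073
jar ['top'] [ 640.4 -254.5] yaw - cost 0.138
lid ['side', 'top'] [461.7 114.3] yaw - cost 0.116
lid ['side'] [460.1 113.3] yaw - cost 0.154
lid ['top'] [462.7 114.3] yaw - cost 0.064
wheel ['side', 'top'] [ 452.4 -132.6] yaw - cost 0.228
wheel ['side'] [ 446.3 -135.6] yaw - cost 0.129
wheel ['top'] [ 456.9 -129.7] yaw - cost 0.292
rack ['side', 'top'] [ 459.5 -349.2] yaw 3.0 cost 0.623
rack ['side'] [ 458.8 -349.9] yaw 3.0 cost 0.613
rack ['top'] [ 460.6 -348.7] yaw 2.4 cost 0.628
felt ['side', 'top'] [ 636.3 -255.9] yaw -6.0 cost 0.099
felt ['side'] [ 635.8 -255.9] yaw -6.6 cost 0.076
felt ['top'] [ 636.9 -255.6] yaw -5.9 cost 0.121
board ['side', 'top'] [643.6 260.1] yaw 7.1 cost 0.068
board ['side'] [642.3 259.6] yaw 7.6 cost 0.071
board ['top'] [644.5 260.8] yaw 7.4 cost 0.059
tin ['side', 'top'] [442.8 350.9] yaw - cost 0.083
tin ['side'] [442.2 351.2] yaw - cost 0.079
tin ['top'] [443.2 350.9] yaw - cost 0.086
tape ['side', 'top'] [634.1   6.8] yaw - cost 0.429
tape ['side'] [633.3   6.5] yaw - cost 0.338
tape ['top'] [633.5   7. ] yaw - cost 0.521
real	0m10.316s
user	0m5.776s
sys	0m3.355s
```

Call:
{"method": "send_rows", "body": {
  "steps": [
    [[13.6,-27,-0.5],[0,0,-0.658]],
    [[13.6,-27,-0.5],[0,0,-0.658]],
    [[13.6,-27,-0.5],[0,0,-0.658]],
    [[13.6,-27,-0.5],[0,0,-0.658]],
    [[13.6,-27,-0.5],[0,0,-0.658]],
    [[13.6,-27,-0.5],[0,0,-0.658]],
    [[13.6,-27,-0.5],[0,0,-0.658]],
    [[13.6,-27,-0.5],[0,0,-0.658]],
    [[13.6,-27,-0.5],[0,0,-0.658]],
    [[13.6,-27,-0.5],[0,0,-0.658]]
  ],
  "fingers": 0
}}

```text
time: 3.45
tool_pos: [512.6, -6.3, 221.3]
tcp_rot: [179.9, 0.0, 119.7]
ft_force: [0.6, 2.2, 0.1]
finger_gap: 85.1
grip_force: 0.0
```

Call:
{"method": "send_rows", "body": {
  "steps": [
    [[4,-7.9,0],[0,0,0]],
    [[4,-7.9,0],[0,0,0]],
    [[4,-7.9,0],[0,0,0]],
    [[4,-7.9,0],[0,0,0]],
    [[4,-7.9,0],[0,0,0]],
    [[4,-7.9,0],[0,0,0]],
    [[4,-7.9,0],[0,0,0]]
  ]
}}

```text
time: 4.32
tool_pos: [631.7, -240.3, 221.0]
tcp_rot: [180.0, -0.0, 119.7]
ft_force: [-0.1, -0.5, 0.2]
finger_gap: 85.5
grip_force: 0.0
```

Call:
{"method": "send_rows", "body": {
  "steps": [
    [[0.22,-0.5,-2],[0,0,0]],
    [[0.22,-0.5,-3.5],[0,0,0]],
    [[0.22,-0.5,-3.5],[0,0,0]],
    [[0.22,-0.5,-3.5],[0,0,0]]
  ]
}}

```text
time: 4.82
tool_pos: [639.5, -255.8, 118.7]
tcp_rot: [179.9, 0.1, 119.7]
ft_force: [-0.5, -0.1, 1.6]
finger_gap: 85.1
grip_force: 0.0
```

Run:
```python
from h import *
s=snapshot("side"); save(s,"jar1"); print(sense()["tool_pos"])
```

```text
[ 640.24960554 -256.32058237  119.78066286]
```

View pics/jar1.png

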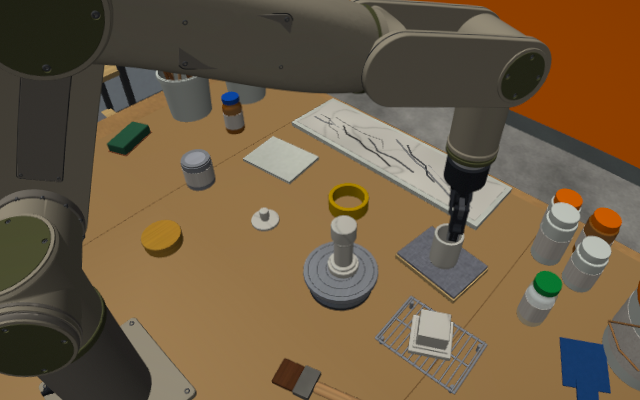

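The open gripper stands above the jar at about (457,230), lined up with it. I'll descend and grip.

Call:
{"method": "send_rows", "body": {
  "steps": [
    [[-0.05,0,-1.2],[0,0,0]],
    [[-0.05,0,-2],[0,0,0]],
    [[-0.05,0,-2.3],[0,0,0]],
    [[-0.05,0,-2.3],[0,0,0]]
  ]
}}

```text
time: 5.38
tool_pos: [637.9, -256.5, 48.6]
tcp_rot: [179.9, 0.1, 119.7]
ft_force: [-0.2, 0.1, 1.2]
finger_gap: 85.4
grip_force: 0.0
```

Call:
{"method": "send_rows", "body": {
  "steps": [
    [[0,0,0],[0,0,0]],
    [[0,0,0],[0,0,0]],
    [[0,0,0],[0,0,0]],
    [[0,0,0],[0,0,0]],
    [[0,0,0],[0,0,0]],
    [[0,0,0],[0,0,0]]
  ],
  "fingers": 1,
  "squeeze": 40
}}

```text
time: 6.12
tool_pos: [638.6, -256.9, 49.5]
tcp_rot: [179.9, 0.2, 119.7]
ft_force: [0.2, 1.4, 6.2]
finger_gap: 59.4
grip_force: 44.0
```

Call:
{"method": "send_rows", "body": {
  "steps": [
    [[0,0,1],[0,0,0]],
    [[0,0.5,2.4],[0,0,0]],
    [[0.05,2,2.6],[0,0,0]],
    [[0.08,4,2.6],[0,0,0]],
    [[0.1,6,2.6],[0,0,0]],
    [[0.1,8,2.6],[0,0,0]],
    [[0.1,10,2.6],[0,0,0]],
    [[0.1,12,2.6],[0,0,0]],
    [[0.15,13.8,2.6],[0,0,0]],
    [[0.17,15.2,2.6],[0,0,0]]
  ]
}}

```text
time: 7.38
tool_pos: [641.7, 202.2, 125.2]
tcp_rot: [180.0, -0.0, 119.7]
ft_force: [1.2, -0.6, -2.1]
finger_gap: 59.1
grip_force: 44.2
```

Call:
{"method": "send_rows", "body": {
  "steps": [
    [[0,1.2,0],[0,0,0]],
    [[0,2,0],[0,0,0]],
    [[0,2,0],[0,0,0]],
    [[0,2,0],[0,0,0]]
  ]
}}

```text
time: 7.88
tool_pos: [642.2, 258.8, 124.8]
tcp_rot: [-180.0, 0.0, 119.7]
ft_force: [-0.5, -1.0, -2.7]
finger_gap: 59.6
grip_force: 44.2
```

Call:
{"method": "send_rows", "body": {
  "steps": [
    [[0.04,0.03,-1],[0,0,0]],
    [[0.04,0.03,-2],[0,0,0]],
    [[0.04,0.03,-2.5],[0,0,0]],
    [[0.04,0.03,-2.65],[0,0,0]],
    [[0.04,0.03,-2.75],[0,0,0]],
    [[0.04,0.03,-2.8],[0,0,0]],
    [[0.04,0.03,-2.8],[0,0,0]]
  ]
}}

```text
time: 8.75
tool_pos: [643.8, 260.9, 41.8]
tcp_rot: [179.9, 0.0, 119.7]
ft_force: [-0.2, 0.4, -2.3]
finger_gap: 59.1
grip_force: 44.2
```

Call:
{"method": "send_rows", "body": {
  "steps": [
    [[0,0,-0.04],[0,0,0]],
    [[0,0,-0.07],[0,0,0]],
    [[0,0,-0.09],[0,0,0]],
    [[0,0,-0.09],[0,0,0]]
  ]
}}

```text
time: 9.25
tool_pos: [643.4, 260.9, 39.5]
tcp_rot: [180.0, 0.0, 119.7]
ft_force: [-5.1, -0.2, 5.8]
finger_gap: 59.5
grip_force: 44.9
```

Call:
{"method": "send_rows", "body": {
  "steps": [
    [[0,0,0.0],[0,0,0]],
    [[0,0,0],[0,0,0]],
    [[0,0,0],[0,0,0]],
    [[0,0,0.0],[0,0,0]],
    [[0,0,0.5],[0,0,0]],
    [[0,0,2],[0,0,0]],
    [[0,0,4],[0,0,0]]
  ],
  "fingers": 0
}}

```text
time: 10.12
tool_pos: [642.1, 260.2, 158.6]
tcp_rot: [-179.8, -0.0, 119.7]
ft_force: [1.6, 0.2, -0.1]
finger_gap: 85.6
grip_force: 0.0
```

Call:
{"method": "send_rows", "body": {
  "steps": [
    [[0,-0.5,1.2],[0,0,0]],
    [[-6.07,-20.2,2.2],[0,0,0]],
    [[-6.07,-20.2,2.2],[0,0,0]],
    [[-6.07,-20.2,2.2],[0,0,0]],
    [[-6.07,-20.2,2.2],[0,0,0]],
    [[-6.07,-20.2,2.2],[0,0,0]],
    [[-6.07,-20.2,2.2],[0,0,0]],
    [[-6.07,-20.2,2.2],[0,0,0]],
    [[-6.07,-20.2,2.2],[0,0,0]],
    [[-6.07,-20.2,2.2],[0,0,0]]
  ]
}}

```text
time: 11.38
tool_pos: [477.2, -293.3, 223.3]
tcp_rot: [179.9, 0.1, 119.7]
ft_force: [1.7, 0.2, 0.5]
finger_gap: 85.4
grip_force: 0.0
```

Call:
{"method": "send_rows", "body": {
  "steps": [
    [[-0.47,-1.5,0],[0,0,0]],
    [[-0.47,-1.5,-1],[0,0,0]],
    [[-0.47,-1.5,-2.5],[0,0,0]],
    [[-0.47,-1.5,-3.2],[0,0,0]],
    [[-0.47,-1.5,-3.2],[0,0,0]],
    [[-0.47,-1.5,-3.2],[0,0,0]]
  ]
}}

```text
time: 12.12
tool_pos: [464.6, -336.9, 127.6]
tcp_rot: [180.0, 0.1, 119.7]
ft_force: [0.1, -0.2, 1.0]
finger_gap: 85.7
grip_force: 0.0
```

Run:
```python
from h import *
S={c:snapshot(c) for c in("side","top")}; save(S["side"],"pl1"); print(sense()["tool_pos"])
for n,g in dict(felt=(636,-256,0),jar=(643,260,10)).items():
  M=masks(n,S,*g)
  for cs in [[c] for c in M]:
    r=fit(n,S,{c:M[c] for c in cs},*g,useyaw=n=="felt"); print(n,cs,r.x.round(1),round(r.fun,3))
```

```text
[ 464.79852062 -337.12028498  127.78939707]
felt ['side'] [ 635.6 -255.1   -1.6] 0.616
felt ['top'] [ 637.  -254.7   -2.1] 0.1
jar ['side'] [639.1 259.1] 0.656
jar ['top'] [643.3 260.7] 0.137
```

View pics/pl1.png

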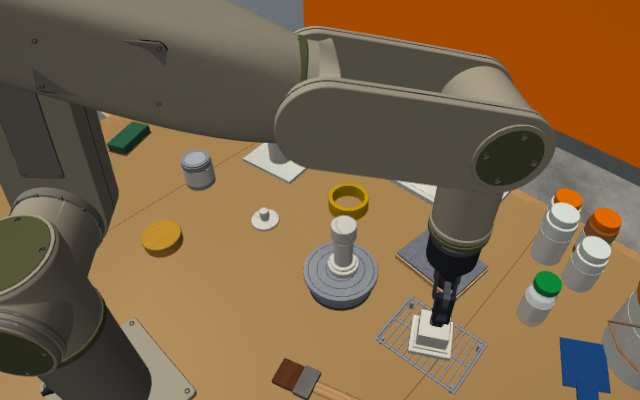

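Jar stands on the board at (280,150). The gripper is above the plinth at (440,315), about 8 mm short, and its fingers line up with the plinth's sides.

Call:
{"method": "send_rows", "body": {
  "steps": [
    [[-0.12,-0.27,-1],[0,0,0]],
    [[-0.12,-0.27,-2],[0,0,0]],
    [[-0.12,-0.27,-2.7],[0,0,0]],
    [[-0.12,-0.27,-2.98],[0,0,0]],
    [[-0.12,-0.27,-2.98],[0,0,0]]
  ]
}}

```text
time: 13.05
tool_pos: [460.0, -344.2, 36.0]
tcp_rot: [-180.0, -0.0, 119.7]
ft_force: [-0.1, 0.2, 0.3]
finger_gap: 85.4
grip_force: 0.0
```

Call:
{"method": "send_rows", "body": {
  "steps": [
    [[0,0,0],[0,0,0]],
    [[0,0,0],[0,0,0]],
    [[0,0,0],[0,0,0]],
    [[0,0,0],[0,0,0]],
    [[0,0,0],[0,0,0]],
    [[0,0,0],[0,0,0]],
    [[0,0,0],[0,0,0]]
  ],
  "fingers": 1
}}

```text
time: 13.92
tool_pos: [461.1, -345.1, 37.6]
tcp_rot: [179.9, 0.1, 119.7]
ft_force: [0.3, 2.1, 5.8]
finger_gap: 53.4
grip_force: 43.9
```

Call:
{"method": "send_rows", "body": {
  "steps": [
    [[0,0,0.6],[0,0,0]],
    [[0,0,1.5],[0,0,0]],
    [[0.6,0.3,2],[0,0,-0.1]],
    [[1.8,0.9,2],[0,0,-0.2]],
    [[3.2,1.6,2],[0,0,-0.32]],
    [[4.5,2.3,2],[0,0,-0.44]],
    [[5.4,2.8,2],[0,0,-0.55]],
    [[5.84,2.99,2],[0,0,-0.62]],
    [[5.84,2.99,2],[0,0,-0.62]],
    [[5.84,2.99,2],[0,0,-0.62]]
  ]
}}

```text
time: 15.18
tool_pos: [634.6, -255.0, 96.2]
tcp_rot: [-180.0, 0.0, 84.2]
ft_force: [-0.3, 0.7, -3.3]
finger_gap: 53.4
grip_force: 43.3
```

Call:
{"method": "send_rows", "body": {
  "steps": [
    [[0.02,0,-0.8],[0,0,0]],
    [[0.02,0,-1.5],[0,0,0]],
    [[0.02,0,-1.85],[0,0,0]],
    [[0.02,0,-2.0],[0,0,0]],
    [[0.02,0,-2.07],[0,0,0]],
    [[0.02,0,-2.1],[0,0,0]],
    [[0.02,0,-2.13],[0,0,0]],
    [[0.02,0,-2.13],[0,0,0]]
  ]
}}

```text
time: 16.18
tool_pos: [636.5, -254.9, 33.7]
tcp_rot: [179.9, 0.0, 84.2]
ft_force: [-3.9, 1.6, 6.0]
finger_gap: 53.5
grip_force: 44.0
```

Call:
{"method": "send_rows", "body": {
  "steps": [
    [[0,0,0],[0,0,0]],
    [[0,0,0],[0,0,0]],
    [[0,0,0],[0,0,0]],
    [[0,0,0],[0,0,0]],
    [[0,0,0.5],[0,0,0]],
    [[0,0,2],[0,0,0]],
    [[0,0,4],[0,0,0]],
    [[0,0,6],[0,0,0]],
    [[0,0,6.9],[0,0,0]]
  ],
  "fingers": 0
}}

```text
time: 17.3
tool_pos: [637.6, -255.5, 246.5]
tcp_rot: [179.5, 0.2, 84.2]
ft_force: [0.5, -0.4, 0.4]
finger_gap: 85.2
grip_force: 0.0
```

Run:
```python
from h import *
S={c:snapshot(c) for c in("side","top")}; print(sense()["tool_pos"])
for n,g in dict(plinth=(636,-255,20),rack=(460,-349,0),column=(461,-130,50)).items():
  M=masks(n,S,*g)
  for cs in [[c] for c in M]:
    r=fit(n,S,{c:M[c] for c in cs},*g,useyaw=n in("plinth","rack")); print(n,cs,r.x.round(1),round(r.fun,3))
save(S["side"],"pl2")
```

```text
[ 638.18168189 -255.7668978   246.5407939 ]
plinth ['side'] [ 635.2 -256.1   -0.7] 0.122
plinth ['top'] [ 644.6 -226.9   15.1] 0.696
rack ['side'] [ 458.4 -349.5    1. ] 0.589
column ['side'] [ 463.1 -128.1] 0.123
column ['top'] [ 462.3 -128.7] 0.145
```

View pics/pl2.png

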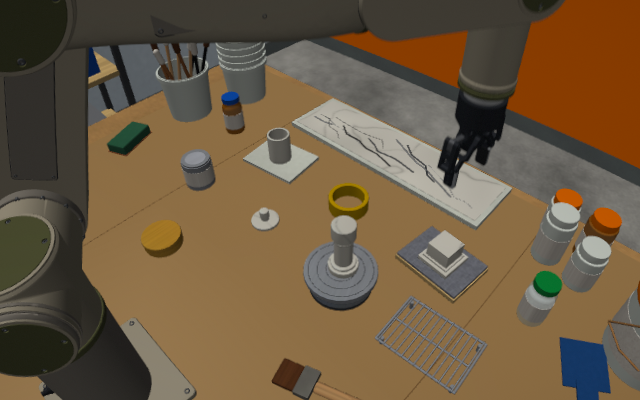

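The plinth stands square in the middle of the felt at (444,255). The rack is empty at (431,342), and the column is still on the wheel.

Call:
{"method": "send_rows", "body": {
  "steps": [
    [[-5.87,4.21,0],[0,0,0]],
    [[-5.87,4.21,0],[0,0,0]],
    [[-5.87,4.21,0],[0,0,0]],
    [[-5.87,4.21,0],[0,0,0]],
    [[-5.87,4.21,0],[0,0,0]],
    [[-5.87,4.21,0],[0,0,0]],
    [[-5.87,4.21,0],[0,0,0]]
  ]
}}

```text
time: 18.58
tool_pos: [460.3, -128.9, 238.9]
tcp_rot: [-180.0, -0.0, 84.1]
ft_force: [-0.8, 0.5, 0.2]
finger_gap: 85.3
grip_force: 0.0
```

Call:
{"method": "send_rows", "body": {
  "steps": [
    [[0.03,0,-1.2],[0,0,0]],
    [[0.03,0,-2.4],[0,0,0]],
    [[0.03,0,-3.2],[0,0,0]],
    [[0.03,0,-3.5],[0,0,0]],
    [[0.03,0,-3.5],[0,0,0]]
  ]
}}

```text
time: 19.2
tool_pos: [460.7, -128.5, 133.9]
tcp_rot: [-179.9, -0.0, 84.1]
ft_force: [0.3, -0.0, 0.3]
finger_gap: 85.5
grip_force: 0.0
```

Call:
{"method": "send_rows", "body": {
  "steps": [
    [[0,0,0],[0,0,0]],
    [[0,0,0],[0,0,0]],
    [[0,0,0],[0,0,0]],
    [[0,0,0],[0,0,0]],
    [[0,0,0],[0,0,0]],
    [[0,0,0],[0,0,0]],
    [[0,0,0],[0,0,0]]
  ],
  "fingers": 1,
  "squeeze": 50
}}

```text
time: 20.08
tool_pos: [461.7, -128.7, 135.6]
tcp_rot: [179.9, 0.0, 84.2]
ft_force: [0.7, -0.3, 5.1]
finger_gap: 46.9
grip_force: 51.2
```

Call:
{"method": "send_rows", "body": {
  "steps": [
    [[0,0,0.5],[0,0,0]],
    [[0,0,1.3],[0,0,0]],
    [[0,-0.4,1.5],[0,0,0]],
    [[0,-1.3,1.5],[0,0,0]],
    [[-0.03,-2.6,1.5],[0,0,0]],
    [[-0.05,-4,1.5],[0,0,0]],
    [[-0.07,-5.3,1.5],[0,0,0]],
    [[-0.09,-6.4,1.5],[0,0,0]],
    [[-0.09,-7.1,1.5],[0,0,0]],
    [[-0.09,-7.36,1.5],[0,0,0]]
  ]
}}

```text
time: 21.32
tool_pos: [457.5, -350.1, 178.6]
tcp_rot: [-180.0, -0.0, 84.1]
ft_force: [0.1, 1.0, -4.3]
finger_gap: 47.1
grip_force: 52.4
```

Run:
```python
from h import *
for _ in range(3): S={c:snapshot(c) for c in("side","top")}
p=sense()["tool_pos"]; print(p)
for n,g in dict(wheel=(455,-130,0),column=(p[0],p[1],p[2]-85.6)).items():
  M=masks(n,S,*g)
  for cs in [[c] for c in M]:
    r=fit(n,S,{c:M[c] for c in cs},*g); print(n,cs,r.x.round(1),round(r.fun,3))
save(S["side"],"col1")
```

```text
[ 458.27416086 -348.17360757  179.2332655 ]
wheel ['side'] [ 448.3 -134.6] 0.091
wheel ['top'] [ 455.3 -129.9] 0.078
column ['side'] [ 458.1 -348. ] 0.411
column ['top'] [ 458.9 -340.8] 0.321
```

View pics/col1.png

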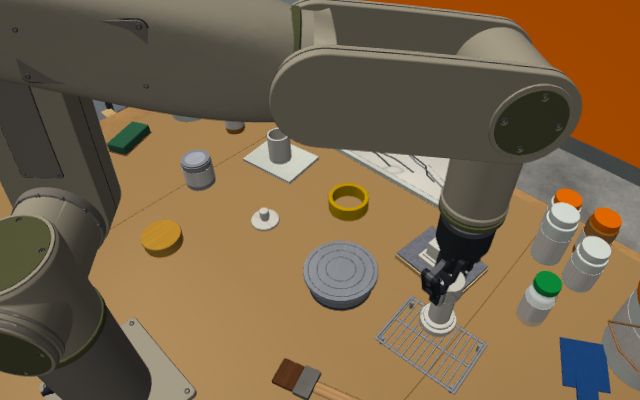

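The column hangs upright above the rack, foot at (438,320), and the wheel is clear at (341,270).

Call:
{"method": "send_rows", "body": {
  "steps": [
    [[0.03,-0.03,-0.8],[0,0,0]],
    [[0.03,-0.03,-1.5],[0,0,0]],
    [[0.03,-0.03,-2],[0,0,0]],
    [[0.03,-0.03,-2.2],[0,0,0]],
    [[0.03,-0.03,-2.27],[0,0,0]],
    [[0.03,-0.03,-2.31],[0,0,0]],
    [[0.03,-0.03,-2.34],[0,0,0]],
    [[0.03,-0.03,-2.34],[0,0,0]]
  ]
}}

```text
time: 22.82
tool_pos: [459.3, -350.4, 109.7]
tcp_rot: [179.9, 0.0, 84.2]
ft_force: [1.4, 0.7, -1.4]
finger_gap: 46.7
grip_force: 52.7
```

Run:
```python
from h import *
S={"side":snapshot("side")}
M=masks("wheel",S,455,-130,0)
for z0 in (40,30,20):
    SH["wheel"]=disc(75,z0,50); r=fit("wheel",S,M,455,-130,0); print(z0,r.x.round(1),round(r.fun,3))
```

```text
40 [ 448.1 -135.4] 0.071
30 [ 449.3 -134.6] 0.053
20 [ 451.9 -131.7] 0.07
```

Call:
{"method": "send_rows", "body": {
  "steps": [
    [[0,0.02,-0.03],[0,0,0]],
    [[0,0.02,-0.05],[0,0,0]],
    [[0,0.02,-0.05],[0,0,0]]
  ]
}}

```text
time: 23.3
tool_pos: [459.5, -350.5, 109.6]
tcp_rot: [179.9, 0.1, 84.2]
ft_force: [-2.3, -0.8, 8.7]
finger_gap: 47.0
grip_force: 53.7
```

Call:
{"method": "send_rows", "body": {
  "steps": [
    [[0,0,0],[0,0,0]],
    [[0,0,0],[0,0,0]],
    [[0,0,0],[0,0,0]],
    [[0,0,0],[0,0,0]],
    [[0,0,0.5],[0,0,0]],
    [[0,0,2],[0,0,0]],
    [[0,0,3.5],[0,0,0]],
    [[0,0,3.8],[0,0,0]]
  ],
  "fingers": 0
}}

```text
time: 24.3
tool_pos: [460.7, -351.1, 227.4]
tcp_rot: [179.6, 0.3, 84.2]
ft_force: [0.1, 0.3, 0.2]
finger_gap: 85.1
grip_force: 0.0
```

Call:
{"method": "send_rows", "body": {
  "steps": [
    [[6.1,20.3,-0.5],[0,0,0.3]],
    [[6.1,20.3,-0.5],[0,0,0.3]],
    [[6.1,20.3,-0.5],[0,0,0.3]],
    [[6.1,20.3,-0.5],[0,0,0.3]],
    [[6.1,20.3,-0.5],[0,0,0.3]],
    [[6.1,20.3,-0.5],[0,0,0.3]],
    [[6.1,20.3,-0.5],[0,0,0.3]],
    [[6.1,20.3,-0.5],[0,0,0.3]],
    [[6.1,20.3,-0.5],[0,0,0.3]],
    [[6.1,20.3,-0.5],[0,0,0.3]]
  ]
}}

```text
time: 25.55
tool_pos: [638.9, 250.9, 206.7]
tcp_rot: [-180.0, 0.0, 101.3]
ft_force: [0.4, -0.8, -0.2]
finger_gap: 85.5
grip_force: 0.0
```

Run:
```python
from h import *
S={c:snapshot(c) for c in("side","top")}; print(sense()["tool_pos"],sense()["tcp_rot"])
for n,g in dict(column=(459,-350,24),jar=(643,260,10)).items():
  M=masks(n,S,*g)
  for cs in [[c] for c in M]:
    r=fit(n,S,{c:M[c] for c in cs},*g); print(n,cs,r.x.round(1),round(r.fun,3))
# wheel top circle overlays for two hypotheses
for c in S:
  im=S[c]["img"][:,:,::-1].copy(); im=cv2.resize(im,None,fx=4,fy=4,interpolation=cv2.INTER_CUBIC)
  for (x,y),col in (((455.3,-129.9),(0,0,255)),((449.3,-134.6),(0,255,0))):
    pts=np.array([proj(S[c],[x+75*np.cos(t),y+75*np.sin(t),50]) for t in np.linspace(0,6.28,80)])
    cv2.polylines(im,[np.round(pts*4+1.5).astype(np.int32)],True,col,1)
  u,v=(proj(S[c],[453,-132,40])*4).astype(int); cv2.imwrite(f"pics/wh_{c}.png",im[v-190:v+190,u-190:u+190])
a,b=[cv2.imread(f"pics/wh_{c}.png") for c in S]; cv2.imwrite("pics/wh.png",np.hstack([a,b]))
```

```text
[637.87040022 255.0196285  204.39315018] [-1.79849285e+02 -1.05910613e-01  1.01656113e+02]
column ['side'] [ 459.7 -350.5] 0.082
column ['top'] [ 460.2 -349.2] 0.108
jar ['side'] [641.4 260.2] 0.144
jar ['top'] [643.2 259.8] 0.247
```

View pics/wh.png

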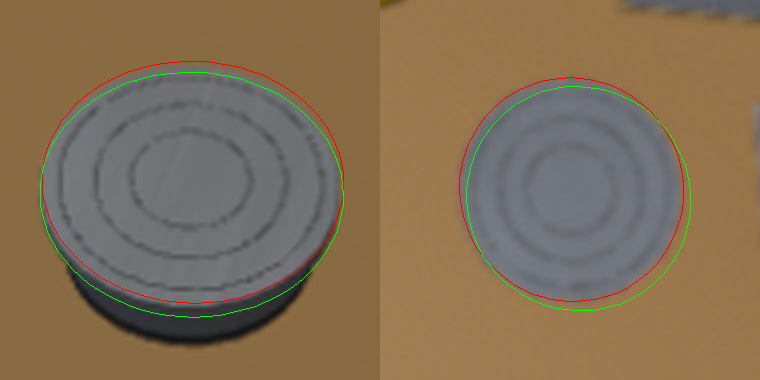

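Red circle (455,-130) matches the wheel's rim in both views, within about 1 px. I'll use (454.5,-130.5) for the wheel centre.

Call:
{"method": "send_rows", "body": {
  "steps": [
    [[0.03,0.06,-1.2],[0,0,0]],
    [[0.03,0.06,-2.3],[0,0,0]],
    [[0.03,0.06,-2.3],[0,0,0]],
    [[0.03,0.06,-2.3],[0,0,0]]
  ]
}}

```text
time: 26.35
tool_pos: [640.5, 249.9, 139.8]
tcp_rot: [179.9, -0.0, 101.3]
ft_force: [0.2, 0.6, 1.3]
finger_gap: 85.4
grip_force: 0.0
```

Call:
{"method": "send_rows", "body": {
  "steps": [
    [[0.08,0.35,-0.5],[0,0,0]],
    [[0.08,0.35,-1.7],[0,0,0]],
    [[0.08,0.35,-2.7],[0,0,0]],
    [[0.08,0.35,-3.25],[0,0,0]],
    [[0.08,0.35,-3.25],[0,0,0]]
  ]
}}

```text
time: 26.98
tool_pos: [641.2, 261.3, 38.9]
tcp_rot: [-179.9, 0.0, 101.4]
ft_force: [0.8, 0.5, 0.1]
finger_gap: 85.1
grip_force: 0.0
```

Call:
{"method": "send_rows", "body": {
  "steps": [
    [[0,0,0],[0,0,0]],
    [[0,0,0],[0,0,0]],
    [[0,0,0],[0,0,0]],
    [[0,0,0],[0,0,0]],
    [[0,0,0],[0,0,0]],
    [[0,0,0],[0,0,0]]
  ],
  "fingers": 1,
  "squeeze": 40
}}

```text
time: 27.72
tool_pos: [643.6, 261.8, 42.7]
tcp_rot: [179.8, -0.0, 101.3]
ft_force: [0.2, 1.0, 6.1]
finger_gap: 59.2
grip_force: 44.1
```

Call:
{"method": "send_rows", "body": {
  "steps": [
    [[0,0,0.8],[0,0,0]],
    [[0,0,2.2],[0,0,0]],
    [[-0.3,-0.6,3],[0,0,0]],
    [[-1,-2,3],[0,0,0]],
    [[-1.9,-3.9,3],[0,0,0]],
    [[-2.8,-5.8,3],[0,0,0]],
    [[-3.7,-7.7,3],[0,0,0]],
    [[-4.6,-9.5,3],[0,0,0]],
    [[-5.4,-11.2,3],[0,0,0]],
    [[-6,-12.5,3],[0,0,0]]
  ]
}}

```text
time: 28.98
tool_pos: [460.9, -115.7, 130.6]
tcp_rot: [180.0, 0.0, 101.3]
ft_force: [1.2, -0.4, -1.3]
finger_gap: 59.7
grip_force: 44.2
```

Call:
{"method": "send_rows", "body": {
  "steps": [
    [[-0.2,-0.4,0],[0,0,0]],
    [[-0.3,-0.55,0],[0,0,0]],
    [[-0.3,-0.55,0],[0,0,0]],
    [[-0.3,-0.55,0],[0,0,0]]
  ]
}}

```text
time: 29.48
tool_pos: [453.5, -129.3, 130.3]
tcp_rot: [180.0, -0.0, 101.4]
ft_force: [0.3, 0.1, -1.4]
finger_gap: 59.9
grip_force: 44.2
```

Call:
{"method": "send_rows", "body": {
  "steps": [
    [[0.02,-0.02,-0.6],[0,0,0]],
    [[0.02,-0.02,-1.1],[0,0,0]],
    [[0.02,-0.02,-1.4],[0,0,0]],
    [[0.02,-0.02,-1.5],[0,0,0]],
    [[0.02,-0.02,-1.55],[0,0,0]],
    [[0.02,-0.02,-1.59],[0,0,0]],
    [[0.02,-0.02,-1.62],[0,0,0]],
    [[0.02,-0.02,-1.62],[0,0,0]]
  ]
}}

```text
time: 30.48
tool_pos: [454.0, -131.2, 82.7]
tcp_rot: [180.0, 0.0, 101.3]
ft_force: [-4.0, 0.4, 5.1]
finger_gap: 59.4
grip_force: 44.7
```

Call:
{"method": "send_rows", "body": {
  "steps": [
    [[0,0,0],[0,0,0]],
    [[0,0,0],[0,0,0]],
    [[0,0,0],[0,0,0]],
    [[0,0,0],[0,0,0]],
    [[0,0,0.5],[0,0,0]],
    [[0,0,2],[0,0,0]],
    [[0,0,3.2],[0,0,0]]
  ],
  "fingers": 0
}}

```text
time: 31.35
tool_pos: [454.0, -131.0, 180.3]
tcp_rot: [179.9, 0.0, 101.3]
ft_force: [0.9, -0.3, -1.0]
finger_gap: 85.0
grip_force: 0.0
```

Call:
{"method": "send_rows", "body": {
  "steps": [
    [[0.25,2,0],[0,0,0]],
    [[0.25,4,-0.5],[0,0,0]],
    [[0.25,6,-1],[0,0,0]],
    [[0.25,7.5,-2],[0,0,0]],
    [[0.25,8.15,-3],[0,0,0]],
    [[0.25,8.15,-3],[0,0,0]],
    [[0.25,8.15,-3],[0,0,0]]
  ]
}}

```text
time: 32.22
tool_pos: [462.0, 113.2, 89.1]
tcp_rot: [179.9, 0.0, 101.4]
ft_force: [-0.6, 0.5, -0.7]
finger_gap: 85.4
grip_force: 0.0
```

Run:
```python
from h import *
S={c:snapshot(c) for c in("side","top")}; print(sense()["tool_pos"],sense()["tcp_rot"])
for n,g in dict(jar=(454,-131,50),lid=(461,114,0)).items():
  M=masks(n,S,*g)
  for cs in [[c] for c in M]:
    r=fit(n,S,{c:M[c] for c in cs},*g); print(n,cs,r.x.round(1),round(r.fun,3))
save(S["side"],"lid1")
```

```text
[462.56498146 112.90200522  89.58004145] [1.79838738e+02 2.24143713e-02 1.01279805e+02]
jar ['side'] [ 454.6 -131. ] 0.122
jar ['top'] [ 455.  -132.1] 0.175
lid ['side'] [459.9 112.6] 0.13
```

View pics/lid1.png

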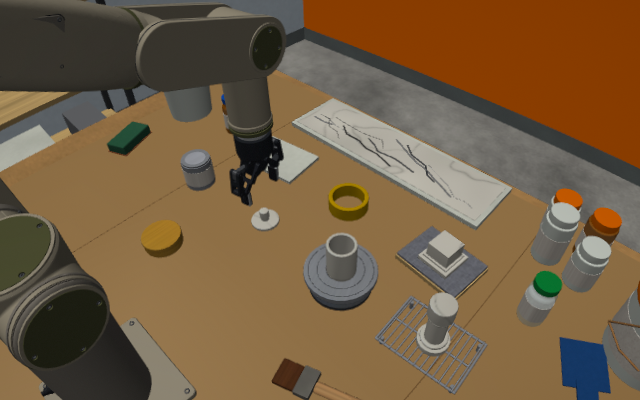

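The jar stands in the middle of the wheel at (341,258) and the column is on the rack at (437,325). The open gripper is above the lid at (265,218).

Call:
{"method": "send_rows", "body": {
  "steps": [
    [[-0.04,0.02,-0.8],[0,0,0]],
    [[-0.04,0.02,-1.6],[0,0,0]],
    [[-0.04,0.02,-2.1],[0,0,0]],
    [[-0.04,0.02,-2.3],[0,0,0]],
    [[-0.04,0.02,-2.38],[0,0,0]],
    [[-0.04,0.02,-2.38],[0,0,0]]
  ],
  "fingers": 0.45
}}

```text
time: 33.28
tool_pos: [460.5, 114.3, 16.9]
tcp_rot: [179.9, 0.0, 101.3]
ft_force: [0.3, -0.2, 0.4]
finger_gap: 47.1
grip_force: 0.0
```

Call:
{"method": "send_rows", "body": {
  "steps": [
    [[0,0,0],[0,0,0]],
    [[0,0,0],[0,0,0]],
    [[0,0,0],[0,0,0]],
    [[0,0,0],[0,0,0]],
    [[0,0,0],[0,0,0]],
    [[0,0,0],[0,0,0]]
  ],
  "fingers": 1,
  "squeeze": 30
}}

```text
time: 34.02
tool_pos: [460.6, 114.3, 17.0]
tcp_rot: [179.9, 0.0, 101.3]
ft_force: [-0.9, 0.1, 5.7]
finger_gap: 20.7
grip_force: 29.4
```

Call:
{"method": "send_rows", "body": {
  "steps": [
    [[0,0,0.5],[0,0,0]],
    [[0,0,1.8],[0,0,0]],
    [[0,0,3.5],[0,0,0]],
    [[0,-0.6,4.9],[0,0,0]],
    [[0,-1.8,5.3],[0,0,0]],
    [[-0.05,-3.4,5.3],[0,0,0]],
    [[-0.1,-5,5.3],[0,0,0]],
    [[-0.15,-6.5,5.3],[0,0,0]],
    [[-0.2,-7.6,5.3],[0,0,0]],
    [[-0.2,-8.18,5.3],[0,0,0]]
  ]
}}

```text
time: 35.28
tool_pos: [453.7, -132.6, 175.9]
tcp_rot: [180.0, 0.0, 101.2]
ft_force: [0.5, 0.4, -2.0]
finger_gap: 20.9
grip_force: 29.6
```

Run:
```python
from h import *
for _ in range(3): S={c:snapshot(c) for c in("side","top")}
p=sense()["tool_pos"]; print(p)
for n,g in dict(lid=(p[0],p[1],p[2]-17),jar=(454,-131,50)).items():
  M=masks(n,S,*g)
  for cs in [[c] for c in M]:
    r=fit(n,S,{c:M[c] for c in cs},*g); print(n,cs,r.x.round(1),round(r.fun,3))
im=cv2.resize(S["side"]["img"][140:320,240:440,::-1],None,fx=3,fy=3); cv2.imwrite("pics/lid2.png",im)
```

```text
[ 454.0247813  -130.09397801  175.26914847]
lid ['side'] [ 454.1 -131.7] 0.474
jar ['side'] [ 452.7 -132.4] 0.248
```

View pics/lid2.png

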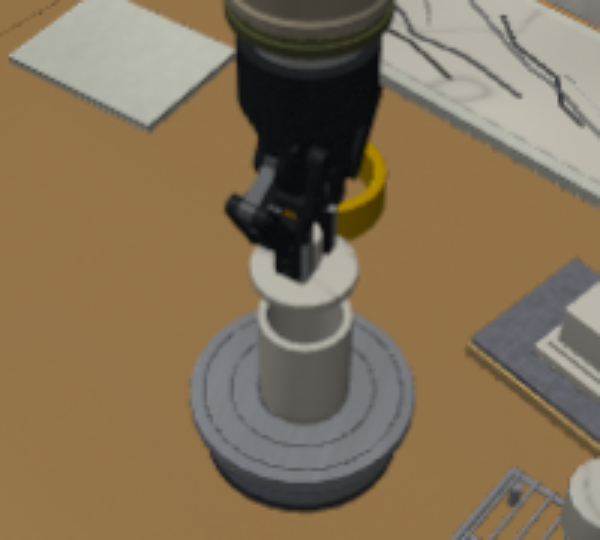

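The lid hangs level right above the jar's mouth, at about (340,232) in the full picture. I'll lower it in.

Call:
{"method": "send_rows", "body": {
  "steps": [
    [[0.02,-0.03,-0.4],[0,0,0]],
    [[0.02,-0.03,-0.75],[0,0,0]],
    [[0.02,-0.03,-0.95],[0,0,0]],
    [[0.02,-0.03,-1.05],[0,0,0]],
    [[0.02,-0.03,-1.12],[0,0,0]],
    [[0.02,-0.03,-1.17],[0,0,0]],
    [[0.02,-0.03,-1.2],[0,0,0]],
    [[0.02,-0.03,-1.2],[0,0,0]]
  ]
}}

```text
time: 36.78
tool_pos: [454.6, -132.1, 139.4]
tcp_rot: [180.0, 0.0, 101.3]
ft_force: [0.1, -0.1, -1.2]
finger_gap: 20.5
grip_force: 29.6
```

Call:
{"method": "send_rows", "body": {
  "steps": [
    [[0,0.02,-0.03],[0,0,0]],
    [[0,0.02,-0.05],[0,0,0]],
    [[0,0.02,-0.05],[0,0,0]]
  ]
}}

```text
time: 37.15
tool_pos: [454.9, -131.9, 139.0]
tcp_rot: [180.0, 0.1, 101.3]
ft_force: [-3.6, -0.8, 7.3]
finger_gap: 21.1
grip_force: 30.3
```

Call:
{"method": "send_rows", "body": {
  "steps": [
    [[0,0,0],[0,0,0]],
    [[0,0,0],[0,0,0]],
    [[0,0,0],[0,0,0]],
    [[0,0,0.3],[0,0,0]],
    [[0,0,1.2],[0,0,0]],
    [[0,0,3],[0,0,0]],
    [[0,2,4],[0,0,0]],
    [[0,4,4],[0,0,0]],
    [[0,6,4],[0,0,0]],
    [[0,6,4],[0,0,0]]
  ],
  "fingers": 0.5
}}

```text
time: 38.4
tool_pos: [454.3, 52.5, 258.7]
tcp_rot: [179.9, -0.1, 101.7]
ft_force: [-0.1, -0.8, -0.0]
finger_gap: 42.9
grip_force: 0.0
```

Run:
```python
from h import *
for _ in range(4): S={c:snapshot(c) for c in("side","top")}
for n,g in dict(lid=(455,-131,122),jar=(454,-131,50),column=(459,-350,24),plinth=(636,-255,20),tin=(443,351,0),tape=(634,7,0)).items():
  M=masks(n,S,*g)
  for cs in [[c] for c in M]:
    r=fit(n,S,{c:M[c] for c in cs},*g,useyaw=n=="plinth"); print(n,cs,r.x.round(1),round(r.fun,3))
save(S["side"],"end")
```

```text
lid ['side'] [ 452.2 -133.6] 0.126
lid ['top'] [ 456.5 -130.8] 0.203
jar ['side'] [ 452.1 -133.4] 0.503
column ['side'] [ 459.2 -350.8] 0.079
column ['top'] [ 460.7 -349.2] 0.116
plinth ['side'] [ 633.8 -255.8   30.8] 0.104
plinth ['top'] [ 637.  -254.8   29.3] 0.152
tin ['top'] [443.7 351.1] 0.083
tape ['side'] [630.5   6.1] 0.228
tape ['top'] [635.3   5.8] 0.722
```

View pics/end.png

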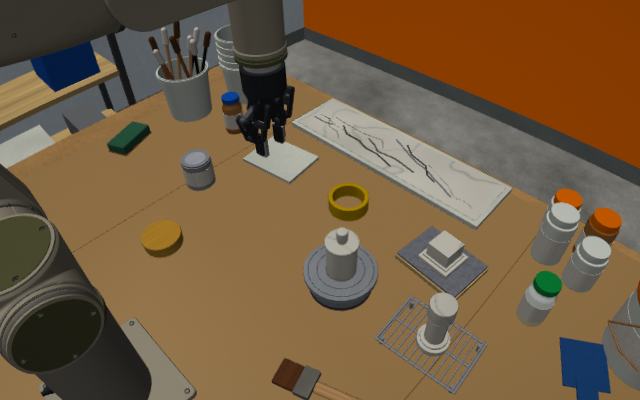

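The picture shows the lid seated on the jar at (341,240) on the wheel, the column upright on the rack at (437,325) and the plinth on the felt at (443,253). The tin and tape haven't moved, and the gripper is clear of everything.

```bash
python3 -c "
from bench import order
print(order.hand_in())"
```

```text
the job is handed in; nothing more can be done
None
```

I handed the job in at about 39 s: the column is on the rack, the plinth on the felt, and the lidded jar on the turntable, each upright and within about 2–3 mm of the middle; the jar was parked briefly on the board, and the tin and tape were left where they were.

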